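# Line up the toy-body blanks by length

## Task

Line up the four planed wooden blanks on the sorting board in order of length: one to a bay, the longest in the bay next to the thick stop, then shorter and shorter down to the shortest next to the thin strip. Lay each one flat in the middle of its bay, its length square to the rail (parallel to the bay lines), let go of it, and leave the sanding block, the thread spool and the paint jar where they stand.

Things in the scene. Friction and masses are not known exactly. Their poses are not given: they have to be found in the camera images.
- blank_a: Longest blank: planed pale wood, 108 mm long, 40 wide, 16 high, with two small dark pilot holes on top. Origin at the centre of its underside; y along its length, x across its width, z up. Lies flat and loose on the worktop at the start; pinch it across its width.
- blank_b: Second longest blank: planed reddish wood, 90 mm long, 42 wide, 22 high. Origin at the centre of its underside; y along its length, x across its width, z up. Lies flat and loose on the worktop at the start; pinch it across its width.
- blank_c: Third longest blank: planed dark brown wood, 70 mm long, 45 wide, 30 high. Origin at the centre of its underside; y along its length, x across its width, z up. Lies flat and loose on the worktop at the start; pinch it across its width.
- blank_d: Shortest blank: planed light wood, 55 mm long, 38 wide, 38 high. Origin at the centre of its underside; y along its length, x across its width, z up. Lies flat and loose on the worktop at the start; pinch it across its width.
- board: Fixed plywood sorting board, 140 (x) by 390 mm (y), top face 10 mm above the worktop. Origin: centre of its underside; y along the row, x away from the robot, to the rail (12 mm deep, 10 mm above the top face) along the far edge. Five flat dark lines at y = -150, -75, 0, 75, 150 mm bound four bays 75 mm wide, 128 mm deep, with middles at x = -6, y = -112.5, -37.5, 37.5, 112.5 mm.
- thick_stop: Thick stop, fixed on one end of the board just beyond the last bay: round-topped wooden bar 100 mm long, 26 thick, 46 high. It may be at either end (board y = +178 or -178 mm, x = -6 mm). Origin at the centre of its underside. It marks the end for the longest blank.
- thin_strip: Thin strip, fixed on the other end of the board: wooden lath 100 mm long, 10 thick, 8 high. Origin at the centre of its underside. It marks the end for the shortest blank.
- sanding_block: Bystander, loose: cork sanding block 105 x 65 x 32 mm wrapped in abrasive paper, lying to the right of the board; not one of the blanks. Origin at the centre of its underside.
- spool: Bystander, loose: wooden thread spool with green thread, 30 mm across, 40 high, standing to the right of the blanks. Origin at the centre of its underside.
- paint_jar: Bystander, loose: white paint jar, 36 mm across, 55 high, standing to the left of the blanks. Origin at the centre of its underside.
Things that resemble listed ones, but are neither listed nor needed, are in the scene too. Leave any yellow look-alike of the blank_c alone.

How it is judged (in metres and radians):
At the end, for the whole second after the job is handed in: Bays counted from the thick stop hold blank_a, b, c, d: each middle within 12 mm of the bay's middle along the row and 15 mm across it, flat on the board (height 4 mm, tilt 0.1 rad), length within 0.2 rad of square to the rail, released and at rest (((y of thick_stop in the frame of board above 0.05 m and y of blank_a in the frame of board between 0.1005 and 0.1245 m and y of blank_b in the frame of board between 0.0255 and 0.0495 m and y of blank_c in the frame of board between -0.0495 and -0.0255 m and y of blank_d in the frame of board between -0.1245 and -0.1005 m) or (y of thick_stop in the frame of board below -0.05 m and y of blank_a in the frame of board between -0.1245 and -0.1005 m and y of blank_b in the frame of board between -0.0495 and -0.0255 m and y of blank_c in the frame of board between 0.0255 and 0.0495 m and y of blank_d in the frame of board between 0.1005 and 0.1245 m)) and x of blank_a in the frame of board between -0.021 and 0.009 m and z of blank_a in the frame of board between 0.006 and 0.014 m and angle between the y axis of each of blank_a, blank_b, blank_c, blank_d and the x axis of board, either way round below 0.2 rad and angle between each of blank_a, blank_b, blank_c, blank_d's own z axis and vertical below 0.1 rad and linear speed of each of blank_a, blank_b, blank_c, blank_d below 0.02 m/s and angular speed of each of blank_a, blank_b, blank_c, blank_d below 0.2 rad/s and contact force between each of blank_a, blank_b, blank_c, blank_d and the fingers below 0.1 N and x of blank_b in the frame of board between -0.021 and 0.009 m and z of blank_b in the frame of board between 0.006 and 0.014 m and x of blank_c in the frame of board between -0.021 and 0.009 m and z of blank_c in the frame of board between 0.006 and 0.014 m and x of blank_d in the frame of board between -0.021 and 0.009 m and z of blank_d in the frame of board between 0.006 and 0.014 m); the robot touches nothing.
It fails at once if the sanding block is moved by more than 20 mm or tipped over (distance of sanding_block from where it was at the start of the episode above 0.02 m or angle between sanding_block's own z axis and vertical above 0.5 rad).
It fails at once if the spool is moved by more than 20 mm or tipped over (distance of spool from where it was at the start of the episode above 0.02 m or angle between spool's own z axis and vertical above 0.5 rad).
It fails at once if the paint jar is moved by more than 20 mm or tipped over (distance of paint_jar from where it was at the start of the episode above 0.02 m or angle between paint_jar's own z axis and vertical above 0.5 rad).
It also fails if it takes over 90 s, if anything falls off the work surface, if the arm or the gripper's body presses on something with over 40 N, if the wrist force passes 120 N, or if a joint passes its speed limit or range.

## Robot

A 6-joint arm with a two-finger parallel gripper is mounted at the origin on a cart in front of the work surface, level with it; the furniture and walls round the work are solid. World frame = base frame: x ahead of the robot, y to its left, z up, the work surface at z = 0. Lengths are in mm, angles in rad, forces in N, time in s.
With the tool pointing down it reaches from about 300 to 825 mm from the base axis. Payload 5.4 kg.
Tool frame: the origin (TCP) lies at the very end of the fingers, on their centre line; the grasp point (between the pads) lies 19 mm behind it; z points along the fingers, y is the line along which they close (so a half turn about z gives the same grasp; the last joint's range is limited). The gripper opens to 92 mm and grips with 3 to 60 N. Pads are 20 mm wide; open, the fingers measure 128 mm over their backs; the gripper's body (75 mm by 189 mm) begins 69 mm behind the grasp point.
Start: joints at [-1.453, 0.158, 1.597, -0, 1.386, -0.21], TCP at [185.104, -544.374, 214.601] pointing down, gripper open.
Joint ranges: [-2.91, 2.91], [-0.94, 2.29], [0.18, 2.7], [-1.29, 4.43], [0.17, 2.64], [-3, 3]. Speed limits (rad/s): [2.57, 2.57, 3.14, 3.14, 3.14, 3.14].

## Interface

Orientations are given as a rotation vector (axis times angle).
In Python, from workcell import sense, eyes, job gives the robot as it stands.
- The arm moves only by the tool send_rows, never from a script. Its arguments are lists of equal length, an entry for each row: "gripper": the opening, from -1 (shut) to 1 (fully open); "offset": the shift along the tool's x, y, z in a scale on which 1.0 is 60 cm, a list of three; "roll": the turn about the tool's z in normalised numbers (1 is 120 degrees). In form: {"gripper": [gripper, ...], "offset": [[tx, ty, tz], ...], "roll": [roll, ...]}. A call has 1 to 10 rows; each row is the pose to reach, as a shift and turn from the pose commanded when the call began, along the tool's axes at that moment; what a row does not reach only later rows make up. A row lasts 1/12 s, in which the tool goes at most 41.7 mm and 7.16 degrees, less where a joint would pass 70% of its speed; a pose out of reach is approached as far as the arm can. No shift or turn number may pass 1 either way. A call with a gripper value outside its range is refused whole. The fingers move at their own pace and stop on an object; "newtons" is the grip in N (left out, the last holds). Time passes only in rows, so rows that repeat a pose let the fingers close. It gives the time, the measured TCP pose, the force, the opening and the grip force at its end, in the units of the state.
- sense(): the state, without advancing time (a new reading comes with each control period).
- eyes.grab_frame(name): name is "side" or "top"; returns (picture, depth): 420x560x3 uint8, red, green, blue; 420x560 float32, mm along the optical axis (not along the pixel's ray), 0 where there is no reading.
- eyes.camera_params(name): a dict with "K" (3x3 intrinsics, pixels), "R" (3x3) and "t" (3): a world point X has camera coordinates R X + t. Camera axes: x right, y down, z forward; pixel columns grow to the right and rows downward; lengths in mm; the calibration is good to about 2 mm. A picture is of the moment at which its call begins. camera_params takes no time and is no camera call.
- job.hand_in(): hands the job in; it is judged then, once.
The state is a dict: "clock": time; "joint_positions": joint angles; "qd": joint speeds; "joint_torque": joint torques, N m; "tcp_pos": TCP position; "tcp_rot": TCP orientation; "ft_force": force on the tool from outside, world axes, zero at the start; "torque": the same for the moment, N m; "opening": finger opening in mm; "finger_force": force on a finger pad.
Only numpy, scipy, OpenCV 4.12 (cv2) and the standard library are available. Lean on these libraries where they do the work, as an engineer would, in place of code of your own. Each camera call takes 0.05 s, during which the arm holds its last target. There are 200 camera calls.

## Working session

There is one attempt and no reset: what is moved stays moved. The work goes in short steps, Python scripts to look and compute and a tool call to move; the robot and the scene stay as the last step left them, time stands still between calls to the robot, and variables do not carry over. Pictures are saved under pics/ and viewed, at most 14 in all, crops included, and the job is handed in when it is done.

Besides the shell and the picture viewer there is one more tool, called after ">>>" as name(argument=value, ...) on one line, values as JSON. send_rows: Moves the arm, as the interface text tells. Its arguments: {"type":"object","properties":{"gripper":{"type":"array"},"offset":{"type":"array"},"roll":{"type":"array"},"newtons":{"type":"number"}},"required":["gripper","offset","roll"]}

```bash
mkdir -p pics
cat > h.py <<'E'
import numpy as np, cv2
from workcell import sense, eyes, job
def grab(n,save=None):
    p,d=eyes.grab_frame(n)
    if save: cv2.imwrite(f'pics/{save}.png',cv2.cvtColor(p,cv2.COLOR_RGB2BGR))
    np.savez(f'{n}.npz',p=p,d=d); return p,d
def cloud(n,d):
    c=eyes.camera_params(n);K,R,t=[np.array(c[k],float) for k in('K','R','t')]
    v,u=np.mgrid[:d.shape[0],:d.shape[1]]
    P=np.stack([(u-K[0,2])/K[0,0]*d,(v-K[1,2])/K[1,1]*d,d],-1)
    return (P-t.ravel())@R   # R^T (P-t)
E
python3 - <<'E'
from h import *
for n in('top','side'):
    p,d=grab(n,n+'0'); c=eyes.camera_params(n); R=np.array(c['R']);print(n,-R.T@np.array(c['t']).ravel(),R.round(2).tolist(),c['K'])
print(sense())
E
```

```text
top [-434.26720157 -388.43030575 1558.2571055 ] [[0.22, -0.97, 0.0], [-0.81, -0.19, -0.55], [0.54, 0.12, -0.83]] [[426.36870233   0.         273.03091582]
 [  0.         426.36870233 212.27013849]
 [  0.           0.           1.        ]]
side [ 169.57668295 1013.39081873  951.29032413] [[-0.96, -0.28, -0.01], [-0.16, 0.58, -0.8], [0.23, -0.77, -0.6]] [[443.16220858   0.         275.69333517]
 [  0.         443.16220858 210.87764446]
 [  0.           0.           1.        ]]
{'clock': 0.1, 'joint_positions': array([-1.45309126e+00,  1.58963157e-01,  1.59810097e+00, -3.97685226e-09,
        1.38621473e+00, -2.10066532e-01]), 'qd': array([ 0.00015614, -0.00286443, -0.00061346,  0.00137682,  0.00067353,
       -0.00172815]), 'joint_torque': array([ 5.15990860e-05, -3.86503744e+01, -3.22959316e+01,  7.03503191e-02,
        3.39184224e-02, -4.69615975e-05]), 'tcp_pos': array([ 185.04210958, -543.81224632,  213.73290932]), 'tcp_rot': array([-3.09783584e+00, -5.12285964e-01, -1.22202775e-04]), 'ft_force': array([-0.58005424, -0.38276912, -0.10496339]), 'torque': array([ 0.02445867, -0.02922166, -0.01197991]), 'finger_force': 0.0, 'opening': 91.84815611743988}
```

View pics/top0.png

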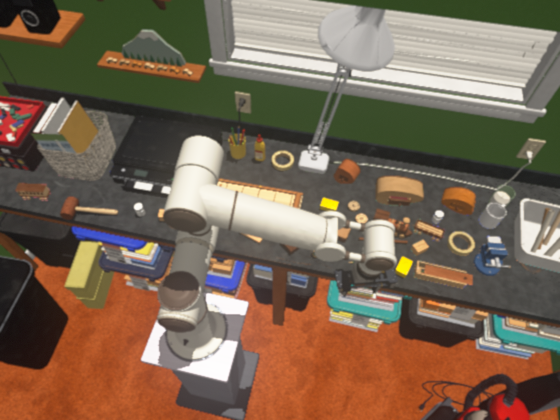

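View pics/side0.png

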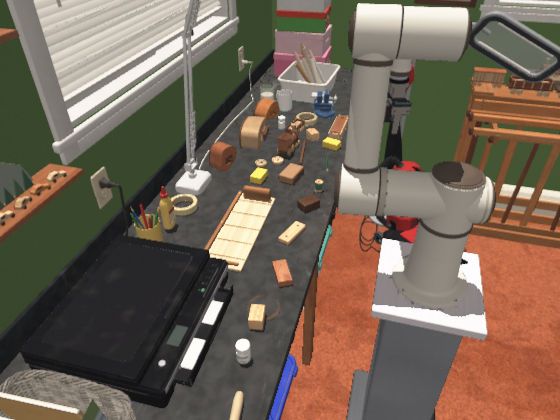

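The side view shows the board at (240,228) with the round-topped stop at its far end (257,193). The blanks are d (257,316), b (282,272), a (291,232) and c (308,203); the jar is at (243,350), the spool at (319,186) and the sanding block at (291,173). In the top view the arm hides most of the board.

```bash
cat > m.py <<'E'
from h import *
# objects by height above the top plane in a world height map from side depth
z=np.load('side.npz');p,d=z['p'],z['d'];X=cloud('side',d)
cv2.imwrite('pics/crop0.png',cv2.cvtColor(cv2.resize(p[140:380,180:360],None,fx=3,fy=2.5,interpolation=cv2.INTER_CUBIC),cv2.COLOR_RGB2BGR))
for n,(u,v) in dict(d=(257,312),b=(281,268),a=(291,231),c=(308,201),spool=(319,182),jar=(243,344),sand=(291,172),stop=(257,190),board=(235,235),table=(265,250)).items(): print(n,X[v,u].round(0))
hsv=cv2.cvtColor(p,cv2.COLOR_RGB2HSV)
for n,(u,v) in dict(d=(257,316),b=(282,272),a=(291,232),c=(308,203)).items(): print(n,hsv[v,u],X[v,u].round(0))
E
python3 m.py
```

```text
d [439. 285.  39.]
b [428.  90.  20.]
a [443. -90.  17.]
c [ 423. -252.   31.]
spool [ 408. -372.   39.]
jar [437. 399.  53.]
sand [ 529. -424.   33.]
stop [ 610. -243.   51.]
board [617. -26.  12.]
table [505.   5.  -0.]
d [ 18  92 244] [435. 297.  38.]
b [ 12 124 243] [420. 105.  20.]
a [ 23  66 254] [442. -87.  15.]
c [ 10 118 121] [ 420. -239.   32.]
```

View pics/crop0.png

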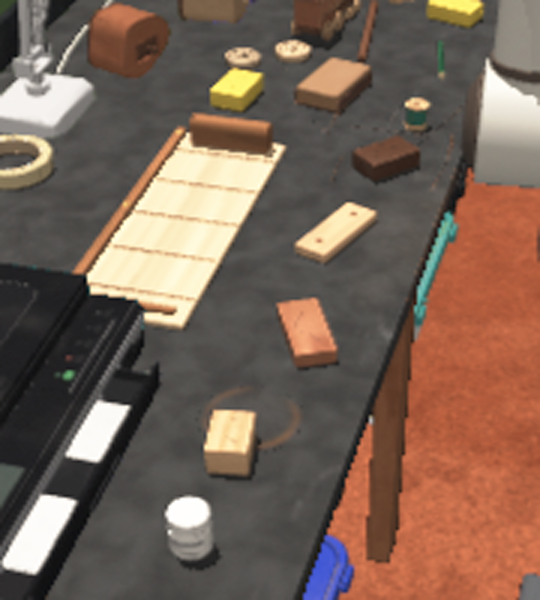

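The crop shows the thick stop on the board's far (-y) end, the thin strip at the near end, and a black scanner beside the thin-strip end.

```bash
cat > m2.py <<'E'
from h import *
def near(X,x,y,r): return np.hypot(X[...,0]-x,X[...,1]-y)<r
def rect(X,m):
    q=X[m][:,:2].astype(np.float32); (c,s,a)=cv2.minAreaRect(q); B=cv2.boxPoints((c,s,a))
    e=[B[1]-B[0],B[2]-B[1]]; l=max(e,key=np.linalg.norm)
    return np.round(c,1),np.round(sorted(s),1),round(np.degrees(np.arctan2(l[1],l[0]))%180,1),m.sum(),X[m][:,2].mean().round(1)
if __name__=='__main__':
    z=np.load('side.npz');p,d=z['p'],z['d'];X=cloud('side',d)
    for n,x,y,h,r in [('a',443,-88,16,75),('b',424,98,22,70),('c',421,-246,30,60),('d',437,291,38,50),('spool',408,-372,40,40),('jar',437,399,55,40),('sand',529,-424,32,80)]:
        print(n,*rect(X,near(X,x,y,r)&(abs(X[...,2]-h)<5)))
    hsv=cv2.cvtColor(p,cv2.COLOR_RGB2HSV)
    m=near(X,600,-60,230)&(abs(X[...,2]-10)<4.5)&(hsv[...,2]>90)&(hsv[...,1]<140)
    k,lab,st,_=cv2.connectedComponentsWithStats(m.astype(np.uint8)); m=lab==1+st[1:,4].argmax()
    print('board light',*rect(X,m)); 
    q=X[m]; print(q.min(0),q.max(0))
    m=near(X,600,-240,100)&(X[...,2]>22); print('stop',*rect(X,m),X[m][:,2].max())
    m=(X[...,0]>450)&(X[...,0]<900)&(X[...,1]>60)&(X[...,1]<500)&(X[...,2]>15)&(X[...,2]<200)&(hsv[...,2]<110)
    print('scanner',X[m].min(0),X[m].max(0),np.percentile(X[m],[2,50,98],axis=0).round())
E
python3 m2.py
```

```text
a [442.  -93.8] [ 43.1 108.5] 70.5 257 15.7
b [424.1  97.9] [42.4 96.3] 118.0 315 21.9
c [ 423.5 -262.3] [48.8 72.9] 51.9 166 29.9
d [442.4 283.5] [38.4 57.5] 99.7 243 37.5
spool [ 409.8 -377.1] [26.9 32.1] 82.4 32 40.2
jar [437.9 401.2] [34.3 34.4] 66.6 150 54.4
sand [ 533.9 -439. ] [ 63.7 109.8] 79.5 206 30.3
board light [614.2 -73.3] [132.4 391.2] 90.8 2463 10.1
[ 547.02481803 -269.59648944    5.50318804] [683.06688594 121.61449495  14.47698404]
stop [ 627.3 -233.7] [ 66.9 125.6] 1.7 302 41.9 62.3122033793767
scanner [452.52605417  60.02057641  15.00953   ] [899.97485386 499.99344741 147.12820879] [[527. 170.  24.]
 [696. 361. 111.]
 [892. 495. 115.]]
```

```bash
cat >> h.py <<'E'
def rayplane(n,uv,h):
    c=eyes.camera_params(n);K,R,t=[np.array(c[k],float) for k in('K','R','t')]
    uv=np.asarray(uv,float).reshape(-1,2); r=np.c_[(uv-K[:2,2])/[K[0,0],K[1,1]],np.ones(len(uv))]@R
    C=-R.T@t.ravel(); return (C+r*((h-C[2])/r[:,2])[:,None])[:,:2]
def go(x,y,z,deg):
    """offset (m) and roll (deg) from the present pose to world mm / tool-x heading deg"""
    s=sense(); Rm=cv2.Rodrigues(np.array(s['tcp_rot']))[0]; ph=np.degrees(np.arctan2(Rm[1,0],Rm[0,0]))
    o=Rm.T@(np.array([x,y,z])-s['tcp_pos']); r=(ph-deg+90)%180-90
    print('off',(o/1000).round(4),'roll',round(r,1),'now',s['tcp_pos'].round(1),'head',ph.round(1),'down',Rm[2,2].round(4),'open',round(s['opening'],1),'t',s['clock'])
E
cat > m3.py <<'E'
from h import *
from m2 import near
z=np.load('side.npz');p,d=z['p'],z['d'];X=cloud('side',d);hsv=cv2.cvtColor(p,cv2.COLOR_RGB2HSV)
m=near(X,600,-60,230)&(abs(X[...,2]-10)<6)&(hsv[...,2]>90)&(hsv[...,1]<140)
m=cv2.morphologyEx(m.astype(np.uint8),cv2.MORPH_CLOSE,np.ones((3,3)));k,lab,st,_=cv2.connectedComponentsWithStats(m); m=lab==1+st[1:,4].argmax()
v,u=np.nonzero(m); W=rayplane('side',np.c_[u,v],10)
for lo,hi,ax in [(-250,90,1)]:
    E=[];F=[]
    for y in range(-240,100,8):
        s=W[(abs(W[:,1]-y)<4)]
        if len(s)>10: E.append((y,s[:,0].min(),s[:,0].max()))
    E=np.array(E); print('near',np.polyfit(E[:,0],E[:,1],1),'mid/half',np.median(E[:,1]),np.median(E[:,2]),'far',np.polyfit(E[:,0],E[:,2],1))
for x in range(550,680,10):
    s=W[abs(W[:,0]-x)<4]; print(x,s[:,1].min().round(1),s[:,1].max().round(1),end=' | ')
# dark lines along y near x 585..635
print(); g=cv2.cvtColor(p,cv2.COLOR_RGB2GRAY).astype(float)
for x0 in (570,610,650):
    c=eyes.camera_params('side');K,R,t=[np.array(c[k],float) for k in('K','R','t')]
    ys=np.arange(-280,130,1.); P=np.c_[np.full_like(ys,x0),ys,np.full_like(ys,10.)]; q=(P@R.T+t.ravel())@K.T; q=(q[:,:2]/q[:,2:]).astype(np.float32)
    val=cv2.remap(g.astype(np.float32),q[:,0],q[:,1],cv2.INTER_LINEAR).ravel(); val=np.convolve(val,np.ones(5)/5,'same')
    from scipy.signal import find_peaks
    k,_=find_peaks(-val,prominence=15,distance=12); print(x0,ys[k],val[k].round())
for lo in range(530,700,30):
    s=X[(abs(X[...,0]-lo)<15)&(X[...,1]>60)&(X[...,1]<500)&(hsv[...,2]<110)]
    print(lo,[(h,s[s[:,2]>h][:,1].min().round()) for h in (25,50,80,100) if (s[:,2]>h).any()])
E
python3 m3.py
```

```text
near [-1.75400693e-02  5.47795083e+02] mid/half 548.3733338446042 679.8057562700064 far [-5.99327667e-02  6.73000224e+02]
550 -267.1 123.0 | 560 -266.1 121.4 | 570 -263.2 123.8 | 580 -252.2 122.2 | 590 -251.2 119.0 | 600 -248.3 94.2 | 610 -250.5 84.9 | 620 -249.5 86.5 | 630 -252.7 85.6 | 640 -250.7 87.3 | 650 -253.9 86.3 | 660 -244.9 88.0 | 670 -254.2 75.9 | 
570 [-258. -150.  -76.   -1.   74.  103.] [ 71. 222. 215. 208. 207. 102.]
610 [-150.  -75.   -1.   75.] [199. 198. 207. 196.]
650 [-151.  -74.    1.   76.] [206. 201. 193. 190.]
530 [(25, np.float64(217.0)), (50, np.float64(222.0))]
560 [(25, np.float64(160.0)), (50, np.float64(160.0)), (80, np.float64(165.0))]
590 [(25, np.float64(164.0)), (50, np.float64(164.0)), (80, np.float64(164.0))]
620 [(25, np.float64(163.0)), (50, np.float64(163.0)), (80, np.float64(163.0)), (100, np.float64(163.0))]
650 [(25, np.float64(161.0)), (50, np.float64(161.0)), (80, np.float64(161.0)), (100, np.float64(161.0))]
680 [(25, np.float64(159.0)), (50, np.float64(159.0)), (80, np.float64(159.0)), (100, np.float64(159.0))]
```

```bash
cat > m4.py <<'E'
from h import *
from m2 import near
def blank(X,x,y,h,r,n='side',tol=4):
    m=near(X,x,y,r)&(abs(X[...,2]-h)<tol); k,lab,st,_=cv2.connectedComponentsWithStats(m.astype(np.uint8)); m=lab==1+st[1:,4].argmax()
    v,u=np.nonzero(m); W=rayplane(n,np.c_[u,v],h)
    # top face: weight each pixel by its ground area ~ depth^3 (near const)
    c=W.mean(0); w,V=np.linalg.eigh(np.cov((W-c).T)); a=np.degrees(np.arctan2(V[1,1],V[0,1]))%180
    e,s,_=cv2.minAreaRect(W.astype(np.float32))
    return c.round(1),a.round(1),np.sqrt(12*w).round(1),np.round(e,1),np.round(s,1)
if __name__=='__main__':
    z=np.load('side.npz');X=cloud('side',z['d'])
    for n,x,y,h,r in [('a',443,-88,16,75),('b',424,98,22,70),('c',421,-262,30,60),('d',437,283,38,50)]: print(n,*blank(X,x,y,h,r))
    go(442,-94,130,71)
E
python3 m4.py
```

```text
a [442.2 -91.9] 71.7 [ 41.4 107.7] [441.6 -93. ] [108.8  41.8]
b [423.  100.5] 118.0 [42.8 92. ] [423.6  99.8] [42.  92.6]
c [ 424.4 -260.7] 50.8 [49.7 72.8] [ 424.1 -260.8] [74.3 50.3]
d [441.7 285.1] 97.7 [38.6 57.6] [441.8 284.7] [38.2 57.8]
off [ 0.3881 -0.343   0.0844] roll -52.2 now [ 185.  -543.8  213.7] head 18.8 down -1.0 open 91.8 t 0.1
```

Careful with the scale: shifts go in shares of 60 cm and turns go in shares of 120 degrees. That gives: 0.317 m is 0.5283, 0.31 m is 0.5167, -32 degrees is -0.2667.

>>> send_rows(offset=[[0.05,-0.0333,0.0167],[0.1167,-0.0667,0.0333],[0.1833,-0.1083,0.05],[0.2417,-0.145,0.0667],[0.3,-0.1817,0.0833],[0.3583,-0.2167,0.1],[0.4167,-0.2517,0.1167],[0.475,-0.2867,0.1333],[0.5167,-0.3117,0.15],[0.5283,-0.3183,0.1567]], roll=[-0.025,-0.0583,-0.0917,-0.125,-0.1583,-0.1917,-0.225,-0.25,-0.2667,-0.2667], gripper=[1,1,1,1,1,1,1,1,1,1], newtons=25)

```text
clock: 0.93
tcp_pos: [425.0, -256.4, 118.5]
tcp_rot: [-2.831, -1.353, -0.001]
ft_force: [0.2, 0.4, -0.6]
opening: 91.7
finger_force: 0.0
```

```bash
python3 -c "
from h import *
go(424.3,-260.8,8,51)"
```

```text
off [-0.0041  0.0026  0.1105] roll 0.1 now [ 425.  -256.4  118.5] head 51.1 down -1.0 open 91.7 t 0.9333
```

Scaled: 0.114 m is 0.19, 0.11 m is 0.1833.

>>> send_rows(offset=[[0,0,0],[0,0,0.05],[0,0,0.1083],[0,0,0.1583],[0,0,0.1833],[0,0,0.19],[0,0,0.19],[0,0,0.19],[0,0,0.19],[0,0,0.19]], roll=[0,0,0,0,0,0,0,0,0,0], gripper=[1,1,1,1,1,1,1,-1,-1,-1], newtons=25)

```text
clock: 1.77
tcp_pos: [424.7, -262.8, 8.3]
tcp_rot: [2.835, 1.345, 0.002]
ft_force: [-0.5, -0.2, 0.0]
opening: 73.7
finger_force: 0.0
```

Scaled: -0.09 m is -0.15, -0.08 m is -0.1333.

>>> send_rows(offset=[[0,0,0],[0,0,0],[0,0,0],[0,0,0],[0,0,-0.0167],[0,0,-0.05],[0,0,-0.1],[0,0,-0.1333],[0,0,-0.15],[0,0,-0.15]], roll=[0,0,0,0,0,0,0,0,0,0], gripper=[-1,-1,-1,-1,-1,-1,-1,-1,-1,-1])

```text
clock: 2.6
tcp_pos: [425.2, -262.9, 99.5]
tcp_rot: [2.833, 1.345, 0.003]
ft_force: [0.1, 0.1, -0.6]
opening: 45.1
finger_force: 25.0
```

```bash
python3 -c "
from h import *
go(612.4,-37.5,100,1)
print(sense()['finger_force'])"
```

```text
off [ 0.2929  0.0026 -0.0006] roll 49.8 now [ 425.2 -262.9   99.5] head 50.8 down -1.0 open 45.1 t 2.6
24.99832034111023
```

Scaled: 0.293 m is 0.4883, 0.003 m is 0.005, 50 degrees is 0.4167.

>>> send_rows(offset=[[0.0333,0,0],[0.0917,0,0],[0.15,0,0],[0.2133,0.0017,0],[0.275,0.0017,0],[0.3367,0.0033,0],[0.4,0.0033,0],[0.4533,0.005,0],[0.48,0.005,0],[0.4883,0.005,0]], roll=[0.025,0.075,0.125,0.1833,0.2333,0.2833,0.3417,0.3833,0.4083,0.4167], gripper=[-1,-1,-1,-1,-1,-1,-1,-1,-1,-1])

```text
clock: 3.43
tcp_pos: [611.6, -33.4, 94.5]
tcp_rot: [-3.14, -0.022, 0.004]
ft_force: [-0.5, -0.0, -0.7]
opening: 45.2
finger_force: 25.0
```

>>> send_rows(offset=[[0,0,0],[0,0,0],[0,0,0]], roll=[0,0,0], gripper=[-1,-1,-1])

```text
clock: 3.68
tcp_pos: [610.3, -36.7, 95.5]
tcp_rot: [-3.141, -0.021, 0.003]
ft_force: [0.6, -0.3, 0.1]
opening: 44.6
finger_force: 25.0
```

```bash
python3 -c "
from h import *
go(612.4,-37.5,17,1)
from m4 import blank
p,d=grab('side','held')
X=cloud('side',d); m=(abs(X[...,0]-612)<45)&(abs(X[...,1]+37)<40)
q=X[m&(X[...,2]>60)&(X[...,2]<140)]; print(len(q),q.min(0),q.max(0))
cv2.imwrite('pics/held2.png',cv2.cvtColor(cv2.resize(p[130:330,160:360],None,fx=3,fy=3),cv2.COLOR_RGB2BGR))
"
```

```text
off [0.0023 0.0008 0.0785] roll -0.2 now [610.3 -36.7  95.5] head 0.8 down -1.0 open 44.6 t 3.6833
339 [571.82087847 -73.26716362  85.82509479] [643.3884116    2.94142469 139.52400116]
```

View pics/held2.png

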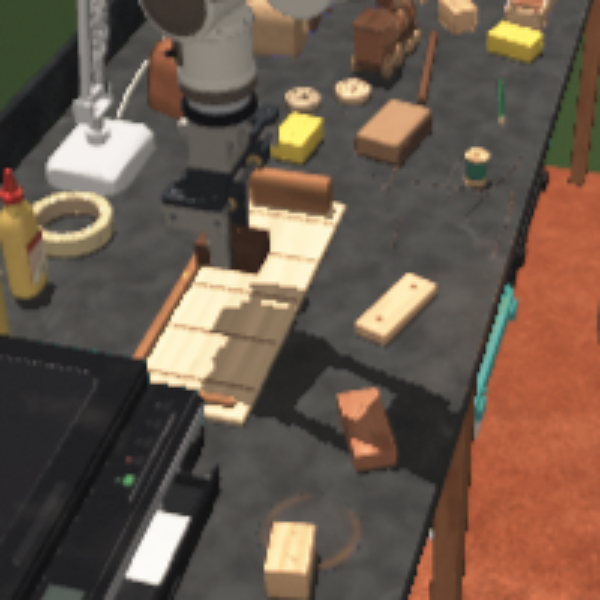

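The picture shows the dark block held over the third bay (235,245). Lowering it now.

Scaled: 0.079 m is 0.1317, 0.002 m is 0.0033.

>>> send_rows(offset=[[0.0017,0,0.0333],[0.0033,0,0.075],[0.0033,0,0.1083],[0.0033,0,0.125],[0.0033,0,0.1317],[0.0033,0,0.1317],[0.0033,0,0.1317],[0.0033,0,0.1317],[0.0033,0,0.1317],[0.0033,0,0.1317]], roll=[0,0,0,0,0,0,0,0,0,0], gripper=[-1,-1,-1,-1,-1,-1,-1,0.25,0.25,0.25])

```text
clock: 4.57
tcp_pos: [613.6, -36.6, 18.0]
tcp_rot: [3.141, 0.021, 0.001]
ft_force: [0.4, -0.1, 0.4]
opening: 57.5
finger_force: 0.0
```

Scaled: -0.113 m is -0.1883, -0.11 m is -0.1833.

>>> send_rows(offset=[[0,0,0],[0,0,0],[0,0,-0.0167],[0,0,-0.05],[0,0,-0.1],[0,0,-0.15],[0,0,-0.1833],[0,0,-0.1883],[0,0,-0.1883]], roll=[0,0,0,0,0,0,0,0,0], gripper=[0.25,0.25,0.25,0.25,0.25,0.25,0.25,0.5,1])

```text
clock: 5.32
tcp_pos: [614.6, -36.6, 132.7]
tcp_rot: [3.14, 0.022, 0.006]
ft_force: [-0.2, 0.2, -1.2]
opening: 68.7
finger_force: 0.0
```

```bash
python3 -c "
from h import *
go(442,-92.5,120,71.5)"
```

```text
off [-0.1734  0.0535  0.0121] roll -70.7 now [614.6 -36.6 132.7] head 0.8 down -1.0 open 68.7 t 5.3167
```

Scaled: -0.1735 m is -0.2892, 0.0535 m is 0.0892, -70 degrees is -0.5833.

>>> send_rows(offset=[[-0.0333,0.0083,0],[-0.0667,0.02,0],[-0.1,0.03,0],[-0.1333,0.04,0],[-0.1667,0.05,0],[-0.2,0.06,0],[-0.2333,0.07,0],[-0.2667,0.0833,0.0083],[-0.2867,0.0883,0.0167],[-0.2892,0.0892,0.0167]], roll=[-0.0583,-0.1167,-0.175,-0.2333,-0.2917,-0.35,-0.4083,-0.4667,-0.525,-0.5833], gripper=[1,1,1,1,1,1,1,1,1,1])

```text
clock: 6.15
tcp_pos: [436.6, -91.4, 117.2]
tcp_rot: [-2.552, -1.822, 0.006]
ft_force: [0.2, 0.4, -0.9]
opening: 92.0
finger_force: 0.0
```

Scaled: -1 degrees is -0.0083.

>>> send_rows(offset=[[0,0,0],[0,0,0],[0,0,0]], roll=[-0.0083,-0.0083,-0.0083], gripper=[1,1,1])

```text
clock: 6.4
tcp_pos: [440.4, -91.9, 119.9]
tcp_rot: [-2.547, -1.838, 0.001]
ft_force: [0.2, -0.4, 0.2]
opening: 91.9
finger_force: 0.0
```

```bash
python3 -c "
from h import *
go(442,-92.5,4,71.5)
p,d=grab('side'); X=cloud('side',d)
from m4 import blank
print(*blank(X,612,-37,40,60))
print(*blank(X,423,98,22,60)); print(*blank(X,442,285,38,60))"
```

```text
off [-1.000e-04  1.900e-03  1.159e-01] roll 0.1 now [440.4 -91.9 119.9] head 71.6 down -1.0 open 91.9 t 6.4
[611.1 -34.6] 2.8 [49.3 69.8] [610.7 -32.6] [70.8 53.3]
[422.8 101.2] 117.4 [42.1 92. ] [423.1 100.6] [42.  94.5]
[441.7 284.7] 99.0 [38.4 57.7] [441.7 285.3] [38.2 59.1]
```

Scaled: 0.117 m is 0.195, 0.11 m is 0.1833.

>>> send_rows(offset=[[0,0.0033,0.05],[0,0.0033,0.1083],[0,0.0033,0.1583],[0,0.0033,0.1833],[0,0.0033,0.195],[0,0.0033,0.195],[0,0.0033,0.195],[0,0.0033,0.195],[0,0.0033,0.195],[0,0.0033,0.195]], roll=[0,0,0,0,0,0,0,0,0,0], gripper=[1,1,1,1,1,1,-1,-1,-1,-1], newtons=25)

```text
clock: 7.28
tcp_pos: [443.3, -93.2, 4.6]
tcp_rot: [2.544, 1.84, 0.002]
ft_force: [0.3, -0.2, 0.4]
opening: 67.4
finger_force: 0.0
```

Scaled: -0.1 m is -0.1667, -0.09 m is -0.15.

>>> send_rows(offset=[[0,0,0],[0,0,0],[0,0,0],[0,0,0],[0,0,-0.0167],[0,0,-0.05],[0,0,-0.1],[0,0,-0.15],[0,0,-0.1667],[0,0,-0.1667]], roll=[0,0,0,0,0,0,0,0,0,0], gripper=[-1,-1,-1,-1,-1,-1,-1,-1,-1,-1])

```text
clock: 8.12
tcp_pos: [444.8, -94.0, 106.9]
tcp_rot: [2.54, 1.838, 0.005]
ft_force: [-0.7, 0.5, -0.6]
opening: 39.5
finger_force: 25.0
```

```bash
python3 -c "
from h import *
go(615,-187,102,1)"
```

```text
off [-0.0352  0.1908  0.0062] roll 70.8 now [444.8 -94.  106.9] head 71.8 down -1.0 open 39.5 t 8.1167
```

Scaled: 0.191 m is 0.3183, 0.185 m is 0.3083, 70 degrees is 0.5833.

>>> send_rows(offset=[[-0.005,0.025,0],[-0.0117,0.0583,0],[-0.0183,0.0967,0],[-0.025,0.1333,0],[-0.0317,0.17,0],[-0.0383,0.2083,0],[-0.045,0.2467,0],[-0.0517,0.2833,0],[-0.0567,0.3083,0],[-0.0583,0.3183,0]], roll=[0.0583,0.1167,0.175,0.2333,0.2917,0.35,0.4083,0.4667,0.525,0.5833], gripper=[-1,-1,-1,-1,-1,-1,-1,-1,-1,-1])

```text
clock: 8.95
tcp_pos: [613.3, -186.5, 100.9]
tcp_rot: [-3.14, -0.038, 0.003]
ft_force: [0.1, -0.7, -0.3]
opening: 39.8
finger_force: 25.0
```

Scaled: 1 degrees is 0.0083.

>>> send_rows(offset=[[0,0,0],[0,0,0],[0,0,0],[0,0,0]], roll=[0.0083,0.0083,0.0083,0.0083], gripper=[-1,-1,-1,-1])

```text
clock: 9.28
tcp_pos: [612.0, -185.2, 102.8]
tcp_rot: [-3.141, -0.025, 0.002]
ft_force: [-0.4, -0.7, -0.3]
opening: 39.8
finger_force: 25.0
```

```bash
python3 -c "
from h import *
go(615,-187,14,1)"
```

```text
off [0.0031 0.0019 0.0888] roll -0.1 now [ 612.  -185.2  102.8] head 0.9 down -1.0 open 39.8 t 9.2833
```

>>> send_rows(offset=[[0.0017,0.0017,0.0333],[0.0033,0.0033,0.0833],[0.0033,0.0033,0.12],[0.0033,0.0033,0.14],[0.0033,0.0033,0.1483],[0.0033,0.0033,0.1483],[0.0033,0.0033,0.1483],[0.0033,0.0033,0.1483],[0.0033,0.0033,0.1483],[0.0033,0.0033,0.1483]], roll=[0,0,0,0,0,0,0,0,0,0], gripper=[-1,-1,-1,-1,-1,-1,-1,0.15,0.15,0.15])

```text
clock: 10.12
tcp_pos: [615.4, -188.0, 15.3]
tcp_rot: [3.141, 0.022, 0.002]
ft_force: [-0.2, 0.2, 0.1]
opening: 52.3
finger_force: 0.0
```

Scaled: -0.116 m is -0.1933, -0.11 m is -0.1833.

>>> send_rows(offset=[[0,0,0],[0,0,0],[0,0,-0.0167],[0,0,-0.05],[0,0,-0.1],[0,0,-0.15],[0,0,-0.1833],[0,0,-0.1933],[0,0,-0.1933]], roll=[0,0,0,0,0,0,0,0,0], gripper=[0.15,0.15,0.15,0.15,0.15,0.15,0.15,0.5,1])

```text
clock: 10.87
tcp_pos: [616.4, -188.5, 133.5]
tcp_rot: [3.139, 0.021, 0.007]
ft_force: [0.3, -0.3, -0.4]
opening: 64.1
finger_force: 0.0
```

```bash
python3 -c "
from h import *
go(423,100,120,118)"
```

```text
off [-0.1895 -0.2912  0.012 ] roll 62.8 now [ 616.4 -188.5  133.5] head 0.8 down -1.0 open 64.1 t 10.8667
```

Scaled: -0.183 m is -0.305, -0.012 m is -0.02, -70 degrees is -0.5833.

>>> send_rows(offset=[[-0.02,-0.03,0],[-0.04,-0.06,0],[-0.06,-0.0917,0],[-0.08,-0.1217,0],[-0.1,-0.1517,0],[-0.1183,-0.1833,0],[-0.1383,-0.2133,0],[-0.1583,-0.2433,0],[-0.1783,-0.2733,0],[-0.1983,-0.305,0]], roll=[-0.0583,-0.1167,-0.175,-0.2333,-0.2917,-0.35,-0.4083,-0.4667,-0.525,-0.5833], gripper=[1,1,1,1,1,1,1,1,1,1])

```text
clock: 11.7
tcp_pos: [491.3, -5.3, 128.5]
tcp_rot: [-2.554, -1.825, 0.004]
ft_force: [-0.3, 0.6, 0.1]
opening: 92.1
finger_force: 0.0
```

```bash
python3 -c "
from h import *
go(423,100,118,118)"
```

```text
off [ 0.0775 -0.0987  0.0108] roll -46.9 now [491.3  -5.3 128.5] head 71.1 down -1.0 open 92.1 t 11.7
```

Scaled: -0.0987 m is -0.1645, 0.0775 m is 0.1292, -47 degrees is -0.3917.

>>> send_rows(offset=[[0.0167,-0.0233,0],[0.0367,-0.0483,0.0033],[0.0583,-0.075,0.0067],[0.08,-0.1033,0.01],[0.1033,-0.1333,0.0133],[0.1233,-0.1567,0.0167],[0.1292,-0.1645,0.0167],[0.1292,-0.1645,0.0167],[0.1292,-0.1645,0.0167]], roll=[-0.0583,-0.1167,-0.175,-0.2333,-0.2917,-0.35,-0.3917,-0.3917,-0.3917], gripper=[1,1,1,1,1,1,1,1,1])

```text
clock: 12.45
tcp_pos: [424.8, 99.4, 119.3]
tcp_rot: [-1.625, -2.687, 0.002]
ft_force: [-0.2, 0.4, 0.3]
opening: 91.8
finger_force: 0.0
```

```bash
python3 -c "
from h import *
go(423,100,5,118)
p,d=grab('side'); X=cloud('side',d)
from m4 import blank
print(*blank(X,615,-187,26,75),*blank(X,612,-37,40,60))"
```

```text
off [ 0.0013 -0.0011  0.1143] roll -0.3 now [424.8  99.4 119.3] head 117.7 down -1.0 open 91.8 t 12.45
[ 624.5 -191.2] 11.5 [ 35.4 102.3] [ 613.6 -185.9] [ 43.2 106. ] [610.6 -34.7] 1.3 [48.6 71. ] [610.3 -34.7] [70.8 50.6]
```

>>> send_rows(offset=[[0,0,0.05],[0,0,0.1083],[0,0,0.1583],[0,0,0.1833],[0,0,0.1917],[0,0,0.1917],[0,0,0.1917],[0,0,0.1917],[0,0,0.1917],[0,0,0.1917]], roll=[0,0,0,0,0,0,0,0,0,0], gripper=[1,1,1,1,1,1,-1,-1,-1,-1])

```text
clock: 13.33
tcp_pos: [426.9, 99.2, 6.7]
tcp_rot: [1.622, 2.688, 0.002]
ft_force: [0.3, 0.4, -0.6]
opening: 67.3
finger_force: 0.0
```

>>> send_rows(offset=[[0,0,0],[0,0,0],[0,0,0],[0,0,0],[0,0,-0.0167],[0,0,-0.05],[0,0,-0.1],[0,0,-0.15],[0,0,-0.1667],[0,0,-0.1667]], roll=[0,0,0,0,0,0,0,0,0,0], gripper=[-1,-1,-1,-1,-1,-1,-1,-1,-1,-1])

```text
clock: 14.17
tcp_pos: [428.3, 99.2, 108.8]
tcp_rot: [1.62, 2.685, 0.005]
ft_force: [0.4, -0.4, -1.2]
opening: 41.5
finger_force: 25.0
```

```bash
python3 -c "
from h import *
go(613.7,-112,104,1)"
```

```text
off [-0.2732  0.0655  0.0062] roll -63.2 now [428.3  99.2 108.8] head 117.8 down -1.0 open 41.5 t 14.1667
```

Scaled: -0.174 m is -0.29, -0.156 m is -0.26, 70 degrees is 0.5833.

>>> send_rows(offset=[[-0.02,0.005,0],[-0.05,0.0117,0],[-0.08,0.0183,0],[-0.11,0.0267,0],[-0.14,0.0333,0],[-0.17,0.04,0],[-0.2,0.0467,0],[-0.23,0.055,0],[-0.26,0.0617,0],[-0.29,0.07,0]], roll=[0.0583,0.1167,0.175,0.2333,0.2917,0.35,0.4083,0.4667,0.525,0.5833], gripper=[-1,-1,-1,-1,-1,-1,-1,-1,-1,-1])

```text
clock: 15.0
tcp_pos: [543.0, -35.5, 103.1]
tcp_rot: [-2.874, -1.262, 0.005]
ft_force: [0.5, 0.3, -1.5]
opening: 41.8
finger_force: 25.0
```

```bash
python3 -c "
from h import *
go(613.7,-112,104,1)"
```

```text
off [-0.0085  0.1038 -0.0013] roll 46.4 now [543.  -35.5 103.1] head 47.4 down -1.0 open 41.8 t 15.0
```

Scaled: 0.103 m is 0.1717, -0.005 m is -0.0083, 46.5 degrees is 0.3875.

>>> send_rows(offset=[[-0.0017,0.025,0],[-0.0033,0.0533,0],[-0.0067,0.0833,0],[-0.0083,0.1133,0],[-0.0117,0.1433,0],[-0.0133,0.1633,0],[-0.015,0.1717,0],[-0.015,0.1717,0],[-0.015,0.1717,0],[-0.015,0.1717,0]], roll=[0.0583,0.1167,0.175,0.2333,0.2917,0.35,0.3875,0.3875,0.3875,0.3875], gripper=[-1,-1,-1,-1,-1,-1,-1,-1,-1,-1])

```text
clock: 15.83
tcp_pos: [613.2, -110.3, 104.1]
tcp_rot: [-3.14, -0.039, 0.004]
ft_force: [-1.0, 0.3, -0.5]
opening: 41.9
finger_force: 25.0
```

```bash
python3 -c "
from h import *
go(613.7,-112,16,1)"
```

```text
off [0.0006 0.0018 0.0881] roll 0.4 now [ 613.2 -110.3  104.1] head 1.4 down -1.0 open 41.9 t 15.8333
```

Scaled: 0.089 m is 0.1483, 0.084 m is 0.14.

>>> send_rows(offset=[[0,0.0017,0.0333],[0,0.0017,0.0833],[0,0.0017,0.12],[0,0.0017,0.14],[0,0.0017,0.1483],[0,0.0017,0.1483],[0,0.0017,0.1483],[0,0.0017,0.1483],[0,0.0017,0.1483],[0,0.0017,0.1483]], roll=[0,0,0,0,0,0,0,0,0,0], gripper=[-1,-1,-1,-1,-1,-1,-1,0.17,0.17,0.17])

```text
clock: 16.67
tcp_pos: [614.8, -112.1, 17.2]
tcp_rot: [3.141, 0.035, 0.002]
ft_force: [-0.0, 0.0, 0.2]
opening: 53.9
finger_force: 0.0
```

Scaled: -0.12 m is -0.2, -0.115 m is -0.1917.

>>> send_rows(offset=[[0,0,0],[0,0,0],[0,0,-0.0167],[0,0,-0.05],[0,0,-0.1],[0,0,-0.15],[0,0,-0.1917],[0,0,-0.2],[0,0,-0.2]], roll=[0,0,0,0,0,0,0,0,0], gripper=[0.17,0.17,0.17,0.17,0.17,0.17,0.17,0.5,1])

```text
clock: 17.42
tcp_pos: [616.0, -112.6, 139.8]
tcp_rot: [3.139, 0.035, 0.008]
ft_force: [0.9, -0.5, -0.5]
opening: 64.8
finger_force: 0.0
```

```bash
python3 -c "
from h import *
go(441,284.5,130,98.5)"
```

```text
off [-0.1661 -0.401   0.008 ] roll 82.8 now [ 616.  -112.6  139.8] head 1.3 down -1.0 open 64.8 t 17.4167
```

Scaled: -0.287 m is -0.4783, -0.035 m is -0.0583, -70 degrees is -0.5833.

>>> send_rows(offset=[[-0.0183,-0.045,0],[-0.0383,-0.0917,0],[-0.0583,-0.14,0],[-0.0783,-0.1883,0],[-0.0983,-0.2367,0],[-0.1183,-0.285,0],[-0.1383,-0.3333,0],[-0.1583,-0.3817,0],[-0.1783,-0.43,0],[-0.1983,-0.4783,0]], roll=[-0.0583,-0.1167,-0.175,-0.2333,-0.2917,-0.35,-0.4083,-0.4667,-0.525,-0.5833], gripper=[1,1,1,1,1,1,1,1,1,1])

```text
clock: 18.25
tcp_pos: [486.7, 173.4, 134.5]
tcp_rot: [-2.546, -1.837, 0.005]
ft_force: [0.3, 0.4, 0.1]
opening: 91.8
finger_force: 0.0
```

```bash
python3 -c "
from h import *
go(441,284.5,120,98.5)"
```

```text
off [ 0.0911 -0.0783  0.0147] roll -26.9 now [486.7 173.4 134.5] head 71.6 down -1.0 open 91.8 t 18.25
```

Scaled: 0.09 m is 0.15, 0.088 m is 0.1467, -27 degrees is -0.225.

>>> send_rows(offset=[[0.0333,-0.03,0.0033],[0.07,-0.0617,0.01],[0.1067,-0.0933,0.0167],[0.1333,-0.1167,0.0217],[0.1467,-0.1283,0.0242],[0.15,-0.1317,0.0242],[0.15,-0.1317,0.0242],[0.15,-0.1317,0.0242]], roll=[-0.05,-0.1,-0.15,-0.1917,-0.225,-0.225,-0.225,-0.225], gripper=[1,1,1,1,1,1,1,1])

```text
clock: 18.92
tcp_pos: [442.7, 282.2, 121.3]
tcp_rot: [-2.057, -2.374, 0.002]
ft_force: [1.3, -0.7, 0.2]
opening: 91.6
finger_force: 0.0
```

```bash
python3 -c "
from h import *
go(441,284.5,10,98.5)"
```

```text
off [ 0.0026 -0.0012  0.1113] roll -0.3 now [442.7 282.2 121.3] head 98.2 down -1.0 open 91.6 t 18.9167
```

Scaled: 0.111 m is 0.185, 0.002 m is 0.0033.

>>> send_rows(offset=[[0.0017,0,0.05],[0.0033,-0.0017,0.1083],[0.0033,-0.0017,0.1583],[0.0033,-0.0017,0.1783],[0.0033,-0.0017,0.185],[0.0033,-0.0017,0.185],[0.0033,-0.0017,0.185],[0.0033,-0.0017,0.185],[0.0033,-0.0017,0.185],[0.0033,-0.0017,0.185]], roll=[0,0,0,0,0,0,0,0,0,0], gripper=[1,1,1,1,1,1,-1,-1,-1,-1])

```text
clock: 19.75
tcp_pos: [442.8, 285.1, 12.4]
tcp_rot: [2.054, 2.375, 0.003]
ft_force: [0.6, -0.1, -0.1]
opening: 67.2
finger_force: 0.0
```

Scaled: -0.1 m is -0.1667, -0.09 m is -0.15.

>>> send_rows(offset=[[0,0,0],[0,0,0],[0,0,0],[0,0,0],[0,0,-0.0167],[0,0,-0.05],[0,0,-0.1],[0,0,-0.15],[0,0,-0.1667],[0,0,-0.1667]], roll=[0,0,0,0,0,0,0,0,0,0], gripper=[-1,-1,-1,-1,-1,-1,-1,-1,-1,-1])

```text
clock: 20.58
tcp_pos: [444.1, 285.6, 114.6]
tcp_rot: [2.053, 2.374, 0.01]
ft_force: [0.4, 0.8, -0.4]
opening: 37.9
finger_force: 25.0
```

```bash
python3 -c "
from h import *
go(611,37.5,110,1)
p,d=grab('side'); X=cloud('side',d)
from m4 import blank
print(*blank(X,615,-187,26,75),*blank(X,614,-112,32,60),*blank(X,612,-37,40,60))"
```

```text
off [-0.2696  0.1294  0.0051] roll -82.7 now [444.1 285.6 114.6] head 98.3 down -1.0 open 37.9 t 20.5833Traceback (most recent call last):
  File "<string>", line 6, in <module>
    print(*blank(X,615,-187,26,75),*blank(X,614,-112,32,60),*blank(X,612,-37,40,60))
           ~~~~~^^^^^^^^^^^^^^^^^^
  File "m4.py", line 4, in blank
    m=near(X,x,y,r)&(abs(X[...,2]-h)<tol); k,lab,st,_=cv2.connectedComponentsWithStats(m.astype(np.uint8)); m=lab==1+st[1:,4].argmax()
                                                                                                                     ~~~~~~~~~~~~~~~^^
ValueError: attempt to get argmax of an empty sequence
```

Scaled: -0.187 m is -0.3117, -0.178 m is -0.2967, 70 degrees is 0.5833.

>>> send_rows(offset=[[-0.02,0,0],[-0.0533,0,0],[-0.0883,0,0],[-0.1233,0,0],[-0.1583,0,0],[-0.1933,0,0],[-0.2283,0,0],[-0.2633,0,0],[-0.2967,0,0],[-0.3117,0,0]], roll=[0.0583,0.1167,0.175,0.2333,0.2917,0.35,0.4083,0.4667,0.525,0.5833], gripper=[-1,-1,-1,-1,-1,-1,-1,-1,-1,-1])

```text
clock: 21.47
tcp_pos: [467.1, 97.7, 108.6]
tcp_rot: [-3.049, -0.756, 0.007]
ft_force: [-0.2, -1.1, -0.3]
opening: 37.8
finger_force: 25.0
```

```bash
python3 -c "
from h import *
go(611,37.5,110,1)"
```

```text
off [ 0.0991  0.1204 -0.002 ] roll 26.8 now [467.1  97.7 108.6] head 27.8 down -1.0 open 37.8 t 21.4667
```

Scaled: 0.12 m is 0.2, 0.119 m is 0.1983, 27 degrees is 0.225.

>>> send_rows(offset=[[0.0167,0.0217,0],[0.0433,0.0533,0],[0.0733,0.0883,0],[0.1033,0.125,0],[0.1333,0.1617,0],[0.1533,0.1867,0],[0.1633,0.1983,0],[0.165,0.2,0],[0.165,0.2,0],[0.165,0.2,0]], roll=[0.0333,0.0667,0.1083,0.15,0.1917,0.2167,0.225,0.225,0.225,0.225], gripper=[-1,-1,-1,-1,-1,-1,-1,-1,-1,-1])

```text
clock: 22.3
tcp_pos: [611.0, 41.4, 109.3]
tcp_rot: [-3.141, -0.036, 0.005]
ft_force: [0.2, -0.7, -0.0]
opening: 37.6
finger_force: 25.0
```

```bash
python3 -c "
from h import *
go(611,37.5,22,1)"
```

```text
off [0.0002 0.0039 0.0873] roll 0.3 now [611.   41.4 109.3] head 1.3 down -1.0 open 37.6 t 22.3
```

Scaled: 0.089 m is 0.1483, 0.084 m is 0.14.

>>> send_rows(offset=[[0,0.0017,0.0333],[0,0.0042,0.0833],[0,0.0042,0.12],[0,0.0042,0.14],[0,0.0042,0.1483],[0,0.0042,0.1483],[0,0.0042,0.1483],[0,0.0042,0.1483],[0,0.0042,0.1483],[0,0.0042,0.1483]], roll=[0,0,0,0,0,0,0,0,0,0], gripper=[-1,-1,-1,-1,-1,-1,-1,0.12,0.12,0.12])

```text
clock: 23.13
tcp_pos: [613.0, 38.4, 22.5]
tcp_rot: [3.141, 0.035, 0.001]
ft_force: [0.0, -0.3, -0.7]
opening: 51.5
finger_force: 0.0
```

Scaled: -0.17 m is -0.2833, -0.16 m is -0.2667.

>>> send_rows(offset=[[0,0,0],[0,0,0],[0,0,-0.0167],[0,0,-0.05],[0,0,-0.1],[0,0,-0.1667],[0,0,-0.2333],[-0.0667,0,-0.2667],[-0.1333,0,-0.2833],[-0.2,0,-0.2833]], roll=[0,0,0,0,0,0,0,0,0,0], gripper=[0.12,0.12,0.12,0.12,0.12,0.12,0.12,0.12,0.12,0.12])

```text
clock: 23.97
tcp_pos: [494.6, 35.3, 196.2]
tcp_rot: [3.14, 0.035, 0.011]
ft_force: [-0.3, -0.3, 1.0]
opening: 51.6
finger_force: 0.0
```

Scaled: -0.13 m is -0.2167, -0.11 m is -0.1833.

>>> send_rows(offset=[[-0.0667,0,0],[-0.1333,0,0],[-0.1833,0,0],[-0.2167,0,0],[-0.2167,0,0],[-0.2167,0,0]], roll=[0,0,0,0,0,0], gripper=[0.12,0.12,0.12,0.12,0.12,0.12])

```text
clock: 24.47
tcp_pos: [363.9, 32.7, 192.9]
tcp_rot: [3.141, 0.034, 0.005]
ft_force: [-0.0, 0.2, 1.0]
opening: 51.5
finger_force: 0.0
```

```bash
python3 -c "
from h import *
p,d=grab('side','end'); X=cloud('side',d)
cv2.imwrite('pics/end2.png',cv2.cvtColor(cv2.resize(p[130:380,160:360],None,fx=3,fy=2.4),cv2.COLOR_RGB2BGR))
from m4 import blank
for a in [(615,-187,26,75),(614,-112,32,60),(612,-37,40,60),(611,37,48,60)]:
  try: print(*blank(X,*a))
  except ValueError: print('none')"
```

```text
[ 611.2 -185.4] 178.6 [ 44.1 106.4] [ 612.7 -183.6] [ 47.5 107.9]
[ 613.6 -109.3] 179.4 [47.1 91.1] [ 614.3 -109. ] [91.1 48.2]
[609.9 -34.7] 177.7 [49.8 71.2] [610.7 -33. ] [70.6 52.6]
[611.4  40.2] 3.5 [41.6 56.4] [611.2  40.2] [56.1 42.2]
```

View pics/end2.png

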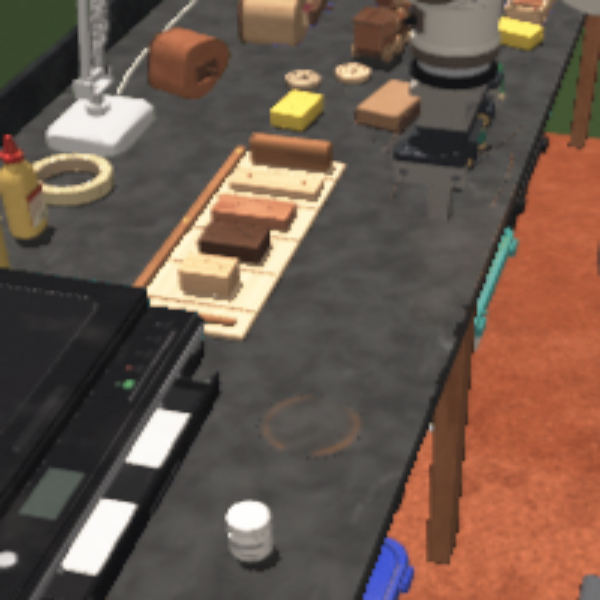

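The four blanks lie flat in bays a, b, c, d from the thick stop (pixels (277,183), (253,210), (235,238), (208,275)). Each measures within about 4 mm of its bay's middle and within 4° of square.

```bash
python3 -c "
from h import *
print(job.hand_in())"
```

```text
the job is handed in; nothing more can be done
None
```

The job is handed in (no verdict was returned): all four blanks lie flat and released, longest to shortest from the thick stop, each measured within about 4 mm of its bay's middle, and I kept the arm clear of the sanding block, spool and jar, though I didn't re-measure those three.

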